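# Set up the glaze display

## Robot

A 6-joint arm with a two-finger parallel gripper is mounted at the origin on the work surface. World frame = base frame: x ahead of the robot, y to its left, z up, the work surface at z = 0. Lengths are in m, angles in rad, forces in N, time in s.
With the tool pointing down it reaches from about 0.25 to 0.725 m from the base axis. Payload 4 kg.
Tool frame: the origin (TCP) lies between the finger pads; the fingertips stand 11 mm ahead of it and the grasp point (between the pads) lies 8 mm behind it; z points along the fingers, y is the line along which they close (so a half turn about z gives the same grasp; the last joint's range is limited). The gripper opens to 85 mm and grips with 20 to 120 N. Pads are 22 mm wide; open, the fingers measure 114 mm over their backs; the gripper's body (76 mm by 85 mm) begins 54 mm behind the grasp point. The pads swing forward as they close: fully open they stand 13 mm farther back than shut.
Start: joints at [1.335, 0.241, 0.005, 1.335, 0, 1.571], TCP at [0.117, 0.486, 0.242] pointing down, gripper open.
Joint ranges: [-2.72, 2.72], [-1.05, 1.87], [-1.09, 1.28], [-1.99, 2.15], [-1.42, 1.44], [-3.14, 3.14]. Speed limits (rad/s): [2.79, 2.79, 3.14, 3.14, 3.14, 3.14].

## Interface

Orientations are given as a unit quaternion [x, y, z, w].
In Python, from workcell import bot gives the robot as it stands.
- The arm moves only by the shell command python3 -m inch 'ROWS'. ROWS is JSON, one flat list of numbers, 7 for each row, row after row: the shift along the world's x, y, z in mm, then the turn, a rotation vector about the world's x, y, z in rad, then the opening in per cent of the stroke, from 0 (shut) to 100 (fully open). A call has 1 to 8 rows; each row is the pose to reach, as a shift and turn from the pose commanded when the call began; what a row does not reach only later rows make up. A row lasts 1/12 s, in which the tool goes at most 41.7 mm and 7.16 degrees, less where a joint would pass 70% of its speed; a pose out of reach is approached as far as the arm can. A call with a gripper value outside its range is refused whole. The fingers move at their own pace and stop on an object; the grip force is fixed at half the most. Time passes only in rows, so rows that repeat a pose let the fingers close. It gives the time, the measured TCP pose, the force, the opening and the grip force at its end, in the units of the state.
- bot.get_obs(): the state, without advancing time (a new reading comes with each control period).
- bot.camera(name): name is "side" or "top" or "wrist"; returns the picture (480x640x3 uint8, blue, green, red); there is no depth.
- bot.camera_info(name): a dict with "intrinsics" (3x3 intrinsics, pixels), "camera_from_world" (4x4, takes a point from world to camera coordinates); the wrist camera has in their place "hand_eye" (4x4, takes a point from camera to tool coordinates, whose origin is the TCP and whose axes are the flange's). Camera axes: x right, y down, z forward; pixel columns grow to the right and rows downward; lengths in m; the calibration is good to about 2 mm. The wrist camera is an equidistant fisheye: a pixel r from the principal point sees the ray r / f radians off the axis. A picture is of the moment at which its call begins: read the wrist's pose just before it. camera_info takes no time and is no camera call.
- bot.job_done(): hands the job in; it is judged then, once.
Trained networks look in the newest picture that a camera, given by its name, has taken for a name from the list of things; names that differ only in an ending like _2 or _b are one class to them, and where a whole thing is asked for, a point or a joint stands for the part that bears it (a point fixed in the world has none). Each returns a list of dicts, best first, with "confidence" (0 to 1); they miss things now and then, are a little off and sometimes report something else, mostly with a low value. They report only what shows in the picture. A call takes as long as a camera call. They do not tell look-alikes from the thing itself.
- bot.silhouettes(camera, target): "mask" (480x640 bool, what is visible of it) and "uv" ([column, row] in pixels, amid what is visible of it).
- bot.spot_point(camera, target): "uv" ([column, row] in pixels: a listed point, or the origin of a listed thing).
The state is a dict: "clock": time; "joint_pos": joint angles; "joint_vel": joint speeds; "tau": joint torques, N m; "eef_pos": TCP position; "tool_rot": TCP orientation; "ft_force": force on the tool from outside, world axes, zero at the start; "ft_torque": the same for the moment, N m; "grip_width": finger opening in m; "grasp_force": force on a finger pad.
Only numpy, scipy, OpenCV 4.12 (cv2) and the standard library are available. Lean on these libraries where they do the work, as an engineer would, in place of code of your own. Each camera call takes 0.05 s, during which the arm holds its last target. There are 200 camera calls.

## Task

Set up the glaze display: swing the red prop leg on the back of the sample board out past its spring's over-centre so that it locks, then stand the board up on its bottom edge and locked leg, leaning back. Set every mug upright on its own white circle of the plank, centred, its handle right over that circle's orange dot; leave the tub, the jar and the spatula alone, and if a mug gets knocked out of place put it right again.

Things in the scene. Friction and masses are not known exactly. Their poses are not given: they have to be found in the camera images.
- easel: Plywood sample board, 200 tall, 150 wide, 12 mm thick, 0.8 kg; glaze chips on its face, red prop leg and blue grip on its back. Starts face down. Origin: centre of its face. x to its top edge, y across, z out of its back; bottom edge at x -100, back surface at z +12. On its locked leg it leans back 14 degrees (x axis from vertical), the leg behind it; it may stand anywhere near where it lay.
- leg (a joint): Prop leg angle, rad: 0 folded along the back, pointing to the top edge; 1.57 straight out of the back; 2.09 against its stop (locked), towards the bottom edge. Spring over-centre at 0.70: let go below, it snaps back to 0; above, on to 2.09. Takes 2 to 3 N at the tip. Hinge line along the board's y at x -15, z +30 mm; swings in its x-z plane.
- leg_grip (a point): Centre of the blue swivel block on the leg, 78 mm from the hinge: 28 mm long along the board's y, 18 mm thick, turning freely about that line (137 degrees either way), so pinched over its two ends it lets the leg turn as it swings. The leg is a red rod 17 mm thick, its round foot centred 100 mm from the hinge. Folded, it lies 18 mm above the board's back (30 mm above the table).
- easel_bar (a point): Centre of the blue swivel grip at the top edge, at x +122, y 0, z +28 mm on the board: a block 46 mm long along the board's y, 17 mm thick, that turns freely about its own length (137 degrees either way). Pinched over its two ends, it lets the board turn below the fingers, so the board can be tipped up about its bottom edge with the tool pointing down.
- easel_edge (a point): Middle of the board's bottom edge, back corner (x -100, y 0, z +12 mm in the board's axes): the corner it stands on.
- pad0 (a point): Centre of white circle 0 (64 mm across) painted on the fixed dark wooden plank (235 mm square, 8 mm thick), on its top surface. One of four, 100 mm apart along the plank's x and 105 mm along its y.
- dot0 (a point): Centre of the orange dot (18 mm across) belonging to circle 0, 46 mm from that circle's centre along the plank's +x: a mug's handle belongs right over it.
- pad1 (a point): Centre of white circle 1 (64 mm across) painted on the fixed dark wooden plank (235 mm square, 8 mm thick), on its top surface. One of four, 100 mm apart along the plank's x and 105 mm along its y.
- dot1 (a point): Centre of the orange dot (18 mm across) belonging to circle 1, 46 mm from that circle's centre along the plank's +x: a mug's handle belongs right over it.
- pad2 (a point): Centre of white circle 2 (64 mm across) painted on the fixed dark wooden plank (235 mm square, 8 mm thick), on its top surface. One of four, 100 mm apart along the plank's x and 105 mm along its y.
- dot2 (a point): Centre of the orange dot (18 mm across) belonging to circle 2, 46 mm from that circle's centre along the plank's +x: a mug's handle belongs right over it.
- pad3 (a point): Centre of white circle 3 (64 mm across) painted on the fixed dark wooden plank (235 mm square, 8 mm thick), on its top surface. One of four, 100 mm apart along the plank's x and 105 mm along its y.
- dot3 (a point): Centre of the orange dot (18 mm across) belonging to circle 3, 46 mm from that circle's centre along the plank's +x: a mug's handle belongs right over it.
- mug0_mid (a point): Small blue stoneware mug, open, upright, 58 mm across, 70 mm tall, wall 4 mm, 0.16 kg (may differ by a third); the point is on its axis, half-way up (35 mm above its foot). Its handle is along its own +x, from 29 to 52 mm from the axis, 9 mm thick, between 12 and 60 mm up. May be absent.
- mug0_handle (a point): Middle of the blue mug's handle loop, 46 mm from the mug's axis, 35 mm above its foot.
- mug1_mid (a point): Small rust-brown stoneware mug, open, upright, 58 mm across, 70 mm tall, wall 4 mm, 0.16 kg (may differ by a third); the point is on its axis, half-way up (35 mm above its foot). Its handle is along its own +x, from 29 to 52 mm from the axis, 9 mm thick, between 12 and 60 mm up. May be absent.
- mug1_handle (a point): Middle of the rust-brown mug's handle loop, 46 mm from the mug's axis, 35 mm above its foot.
- mug2_mid (a point): Small green stoneware mug, open, upright, 58 mm across, 70 mm tall, wall 4 mm, 0.16 kg (may differ by a third); the point is on its axis, half-way up (35 mm above its foot). Its handle is along its own +x, from 29 to 52 mm from the axis, 9 mm thick, between 12 and 60 mm up. May be absent.
- mug2_handle (a point): Middle of the green mug's handle loop, 46 mm from the mug's axis, 35 mm above its foot.
- mug3_mid (a point): Small cream stoneware mug, open, upright, 58 mm across, 70 mm tall, wall 4 mm, 0.16 kg (may differ by a third); the point is on its axis, half-way up (35 mm above its foot). Its handle is along its own +x, from 29 to 52 mm from the axis, 9 mm thick, between 12 and 60 mm up. May be absent.
- mug3_handle (a point): Middle of the cream mug's handle loop, 46 mm from the mug's axis, 35 mm above its foot.
- tub_mid (a point): White plastic tub, 90 mm across, 95 mm tall, a bystander; centre. Leave it alone.
- jar_mid (a point): Amber jar with black lid, 60 mm across, 90 mm tall, a bystander; centre. Leave it alone.
- rib_mid (a point): Spatula with steel blade and wooden handle, 200 mm long, lying flat, a bystander; its middle. Leave it alone.
Mind the look-alikes: they are no part of the job. What is shaped like the part that bears mug1_mid but purple is not meant.

How it is judged:
On the way, in this order (a step that is already met when the one before it is completed fails the run):
1. the prop leg is swung past over-centre and locked against its stop (value of joint leg above 1.95 rad), for 0.2 s.
2. the board stands on its bottom edge and locked leg (value of joint leg above 1.95 rad and angle between easel's own x axis and vertical between 0.08 and 0.42 rad and height (world z) of easel_edge below 0.01 m and linear speed of easel below 0.02 m/s), for 0.3 s.
At the end, for the whole second after the job is handed in: Leg locked (over 1.95 rad); board at rest on its bottom edge and the leg's foot, its x axis 5 to 24 degrees from vertical; each mug present upright (4.5 degrees) on the plank, axis within 16 mm of a circle's centre, handle middle within 18 mm (horizontally) of that circle's dot (all of step 2 and ((horizontal distance between mug0_mid and pad0 below 0.016 m and horizontal distance between mug0_handle and dot0 below 0.018 m) or (horizontal distance between mug0_mid and pad1 below 0.016 m and horizontal distance between mug0_handle and dot1 below 0.018 m) or (horizontal distance between mug0_mid and pad2 below 0.016 m and horizontal distance between mug0_handle and dot2 below 0.018 m) or (horizontal distance between mug0_mid and pad3 below 0.016 m and horizontal distance between mug0_handle and dot3 below 0.018 m)) and angle between each of mug0_mid, mug1_mid, mug2_mid, mug3_mid's own z axis and vertical below 0.08 rad and height (world z) of each of mug0_mid, mug1_mid, mug2_mid, mug3_mid below 0.055 m and ((horizontal distance between mug1_mid and pad0 below 0.016 m and horizontal distance between mug1_handle and dot0 below 0.018 m) or (horizontal distance between mug1_mid and pad1 below 0.016 m and horizontal distance between mug1_handle and dot1 below 0.018 m) or (horizontal distance between mug1_mid and pad2 below 0.016 m and horizontal distance between mug1_handle and dot2 below 0.018 m) or (horizontal distance between mug1_mid and pad3 below 0.016 m and horizontal distance between mug1_handle and dot3 below 0.018 m)) and ((horizontal distance between mug2_mid and pad0 below 0.016 m and horizontal distance between mug2_handle and dot0 below 0.018 m) or (horizontal distance between mug2_mid and pad1 below 0.016 m and horizontal distance between mug2_handle and dot1 below 0.018 m) or (horizontal distance between mug2_mid and pad2 below 0.016 m and horizontal distance between mug2_handle and dot2 below 0.018 m) or (horizontal distance between mug2_mid and pad3 below 0.016 m and horizontal distance between mug2_handle and dot3 below 0.018 m)) and ((horizontal distance between mug3_mid and pad0 below 0.016 m and horizontal distance between mug3_handle and dot0 below 0.018 m) or (horizontal distance between mug3_mid and pad1 below 0.016 m and horizontal distance between mug3_handle and dot1 below 0.018 m) or (horizontal distance between mug3_mid and pad2 below 0.016 m and horizontal distance between mug3_handle and dot2 below 0.018 m) or (horizontal distance between mug3_mid and pad3 below 0.016 m and horizontal distance between mug3_handle and dot3 below 0.018 m))); the robot touches nothing.
It fails at once if the tub is shifted by more than 40 mm (distance of tub_mid from where it was at the start of the episode above 0.04 m).
It fails at once if the jar is shifted by more than 40 mm (distance of jar_mid from where it was at the start of the episode above 0.04 m).
It fails at once if the spatula is shifted by more than 40 mm (distance of rib_mid from where it was at the start of the episode above 0.04 m).
Of mug0, mug1, mug2, mug3 only 3 to 4 are there at a start; the rules pass over those that are not, and their reading is None.
At some moment in a run one of mug0, mug1, mug2, mug3 may be knocked a few centimetres aside while the robot is not near it.
It also fails if it takes over 208 s, if anything falls off the work surface, if the arm or the gripper's body presses on something with over 40 N, if the wrist force passes 120 N, or if a joint passes its speed limit or range.

## Working session

There is one attempt and no reset: what is moved stays moved. The work goes in short steps, Python scripts to look and compute and a shell command to move; the robot and the scene stay as the last step left them, time stands still between calls to the robot, and variables do not carry over. Pictures are saved under pics/ and viewed, at most 17 in all, crops included, and the job is handed in when it is done.

```bash
mkdir -p pics; ls; python3 - <<'E'
from workcell import bot
import cv2,numpy as np
o=bot.get_obs();print({k:np.round(v,3).tolist() for k,v in o.items()})
for c in ["side","top","wrist"]:
    cv2.imwrite(f"pics/{c}0.png",bot.camera(c)); i=bot.camera_info(c); print(c,{k:np.round(v,4).tolist() for k,v in i.items() if not isinstance(v,str)})
E
```

```text
pics
{'clock': 0.0, 'joint_pos': [1.335, 0.241, 0.004, 1.335, 0.0, 1.571], 'joint_vel': [-0.001, 0.0, 0.002, 0.001, 0.0, -0.0], 'tau': [-0.001, -37.231, 25.241, 0.017, -0.0, -0.0], 'eef_pos': [0.117, 0.486, 0.241], 'tool_rot': [0.118, 0.993, -0.001, -0.0], 'ft_force': [0.298, 0.599, 0.273], 'ft_torque': [0.047, -0.008, -0.027], 'grasp_force': 0.0, 'grip_width': 0.085}
side {'intrinsics': [[556.2602, 0.0, 308.0812], [0.0, 556.2602, 242.4704], [0.0, 0.0, 1.0]], 'camera_from_world': [[0.9389, -0.3437, -0.0164, -0.5331], [-0.2294, -0.5896, -0.7744, 0.1877], [0.2565, 0.7309, -0.6324, 0.9558], [0.0, 0.0, 0.0, 1.0]]}
top {'intrinsics': [[538.064, 0.0, 316.9489], [0.0, 538.064, 230.5492], [0.0, 0.0, 1.0]], 'camera_from_world': [[0.0208, -0.9997, -0.0085, -0.0119], [-0.9902, -0.0194, -0.138, 0.554], [0.1378, 0.0113, -0.9904, 0.9845], [0.0, 0.0, 0.0, 1.0]]}
wrist {'intrinsics': [[371.6483, 0.0, 314.7736], [0.0, 371.6483, 239.7956], [0.0, 0.0, 1.0]], 'hand_eye': [[0.0007, -0.9654, -0.2609, 0.0656], [1.0, 0.0007, 0.0001, 0.0006], [0.0, -0.2609, 0.9654, -0.1311], [0.0, 0.0, 0.0, 1.0]]}
```

View pics/side0.png

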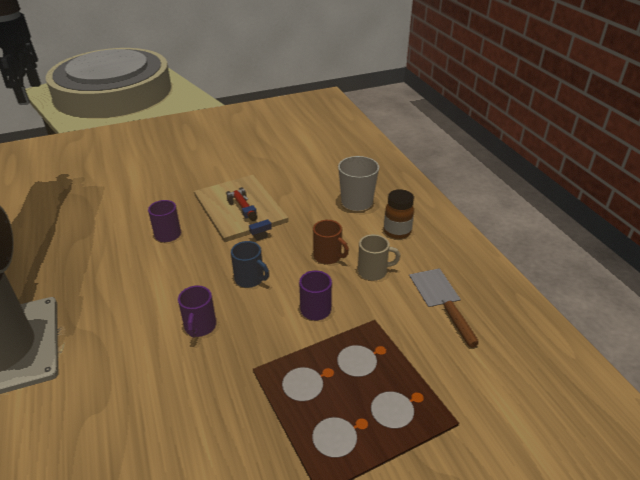

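View pics/top0.png

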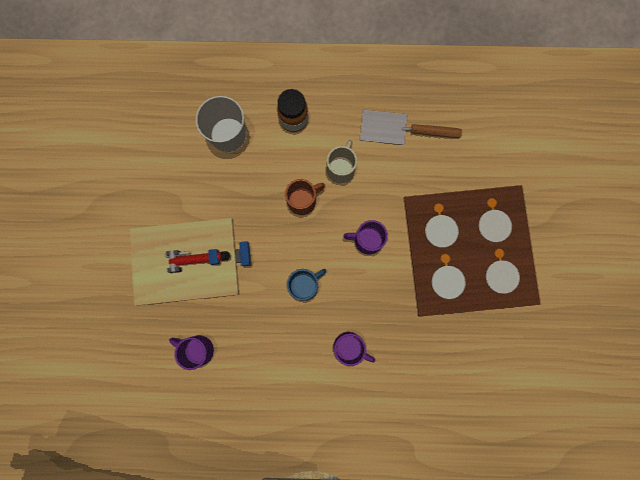

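```bash
cat > h.py <<'E'
from workcell import bot
import numpy as np, cv2
from scipy.spatial.transform import Rotation as R
def PM(c):
    i=bot.camera_info(c); return np.array(i["intrinsics"])@np.array(i["camera_from_world"])[:3]
def tri(ut,us):
    X=cv2.triangulatePoints(PM("top"),PM("side"),np.array(ut,float).reshape(2,1),np.array(us,float).reshape(2,1)); return (X[:3]/X[3]).ravel()
def ray(c,uv,pose=None):
    i=bot.camera_info(c);K=np.array(i["intrinsics"])
    if c!="wrist":
        T=np.linalg.inv(np.array(i["camera_from_world"])); d=np.linalg.inv(K)@[uv[0],uv[1],1]
    else:
        p,q=pose; W=np.eye(4);W[:3,:3]=R.from_quat(q).as_matrix();W[:3,3]=p;T=W@np.array(i["hand_eye"])
        v=np.array([(uv[0]-K[0,2])/K[0,0],(uv[1]-K[1,2])/K[1,1]]);r=np.hypot(*v)+1e-12
        d=np.r_[v/r*np.sin(r),np.cos(r)]
    return T[:3,3],T[:3,:3]@d
def onz(c,uv,z,pose=None):
    o,d=ray(c,uv,pose); return o+d*(z-o[2])/d[2]
def pose():
    o=bot.get_obs(); return np.array(o["eef_pos"]),np.array(o["tool_rot"])
E
python3 - <<'E'
from h import *
for c in ["top","side"]: bot.camera(c)
for n in ["easel_bar","leg_grip","easel_edge","easel","mug0_mid","mug0_handle","mug1_mid","mug1_handle","mug2_mid","mug3_mid","mug3_handle","pad0","pad1","pad2","pad3","dot0","dot1","dot2","dot3","tub_mid","jar_mid","rib_mid"]:
    t=bot.spot_point("top",n);s=bot.spot_point("side",n)
    f=lambda l:[(np.round(d["uv"]).astype(int).tolist(),round(d["confidence"],2)) for d in l if d["confidence"]>.25]
    print(n,f(t),f(s),np.round(tri(t[0]["uv"],s[0]["uv"]),3) if t and s else None)
E
```

```text
easel_bar [([245, 256], 0.59), ([215, 257], 0.56)] [([262, 228], 0.66)] [0.51  0.135 0.026]
leg_grip [([215, 257], 0.95)] [([249, 208], 0.56)] [0.501 0.189 0.047]
easel_edge [([134, 268], 0.7)] [([226, 182], 0.56)] [0.483 0.349 0.017]
easel [([184, 259], 0.67), ([133, 269], 0.43)] [([240, 206], 0.69), ([301, 386], 0.41)] [0.497 0.258 0.006]
mug0_mid [([304, 287], 0.83)] [([245, 265], 0.66), ([363, 422], 0.3)] [0.447 0.02  0.04 ]
mug0_handle [([323, 271], 0.73), ([216, 256], 0.5)] [([265, 273], 0.81)] [ 0.478 -0.013  0.038]
mug1_mid [([350, 344], 0.9), ([371, 235], 0.85), ([300, 200], 0.73), ([195, 352], 0.62), ([216, 256], 0.44), ([439, 206], 0.29)] [([163, 220], 0.83), ([200, 313], 0.79), ([327, 240], 0.73), ([312, 300], 0.72)] [ 0.336 -0.054  0.233]
mug1_handle [([322, 191], 0.88), ([346, 235], 0.79), ([173, 340], 0.73), ([372, 357], 0.57)] [([345, 252], 0.89), ([191, 334], 0.55)] [ 0.636 -0.01   0.036]
mug2_mid [] [] None
mug3_mid [([343, 165], 0.97)] [] None
mug3_handle [([348, 146], 0.77)] [([397, 256], 0.82)] [ 0.726 -0.059  0.038]
pad0 [([502, 280], 0.85), ([342, 166], 0.75), 
[... 1118 characters left out ...]
, 0.89), ([416, 393], 0.85)] [ 0.537 -0.325  0.123]
dot2 [([498, 252], 0.9), ([446, 256], 0.87), ([438, 206], 0.83), ([494, 200], 0.67)] [([383, 354], 0.97), ([362, 420], 0.9), ([330, 375], 0.89), ([416, 393], 0.85)] [ 0.537 -0.325  0.123]
dot3 [([498, 252], 0.9), ([446, 256], 0.87), ([438, 206], 0.83), ([494, 200], 0.67)] [([383, 354], 0.97), ([362, 420], 0.9), ([330, 375], 0.89), ([416, 393], 0.85)] [ 0.537 -0.325  0.123]
tub_mid [([222, 122], 0.64), ([499, 249], 0.41)] [([358, 185], 0.64)] [0.761 0.19  0.041]
jar_mid [([292, 110], 0.71)] [([400, 214], 0.87), ([357, 362], 0.41)] [0.792 0.053 0.043]
rib_mid [([407, 131], 0.95), ([214, 255], 0.66)] [([444, 306], 0.71)] [ 0.767 -0.179 -0.   ]
```

```bash
python3 -m inch '[193,-148,-40,0,0,-0.6,100,193,-148,-40,0,0,-0.6,100,193,-148,-40,0,0,-0.6,100,193,-148,-40,0,0,-0.6,100,193,-148,-40,0,0,-0.6,100,193,-148,-40,0,0,-0.6,100,193,-148,-40,0,0,-0.6,100,193,-148,-40,0,0,-0.6,100]'
python3 -m inch '[193,-148,-40,0,0,-0.61,60,193,-148,-40,0,0,-0.61,60,193,-148,-40,0,0,-0.61,60,193,-148,-40,0,0,-0.61,60,193,-148,-40,0,0,-0.61,60,193,-148,-40,0,0,-0.61,60,193,-148,-40,0,0,-0.61,60,193,-148,-40,0,0,-0.61,60]'
cat > look.py <<'E'
from h import *
import sys
# look.py outpng name:z ...  : wrist picture, points on plane z
p=pose(); cv2.imwrite("pics/"+sys.argv[1],bot.camera("wrist"))
print("pose",np.round(p[0],3),np.round(R.from_quat(p[1]).as_matrix()[:,1],3),np.round(R.from_quat(p[1]).as_matrix()[2,2],3))
for a in sys.argv[2:]:
    n,z=a.split(":")
    for d in bot.spot_point("wrist",n):
        if d["confidence"]>.3: print(n,round(d["confidence"],2),np.round(d["uv"]).astype(int),np.round(onz("wrist",d["uv"],float(z),p),4))
E
python3 look.py w1.png leg_grip:.03 easel_bar:.028 easel_edge:.012 easel:0
```

```text
clock: 3.12
eef_pos: [0.3111, 0.3367, 0.202]
tool_rot: [0.408, 0.913, -0.0, -0.0]
ft_force: [0.6, -0.4, -0.2]
grip_width: 0.0855
grasp_force: 0.0
clock: 3.78
eef_pos: [0.5033, 0.1902, 0.1617]
tool_rot: [0.662, 0.749, -0.0, -0.001]
ft_force: [-0.6, 0.5, -0.3]
grip_width: 0.0512
grasp_force: 0.0
pose [0.503 0.19  0.162] [ 0.992  0.123 -0.001] -1.0
easel_bar 0.58 [314 301] [0.5103 0.1359 0.028 ]
easel_edge 0.57 [318 224] [0.506  0.1936 0.012 ]
easel_edge 0.55 [317  10] [0.4841 0.3596 0.012 ]
easel 0.8 [313 137] [0.4935 0.2594 0.    ]
```

View pics/w1.png

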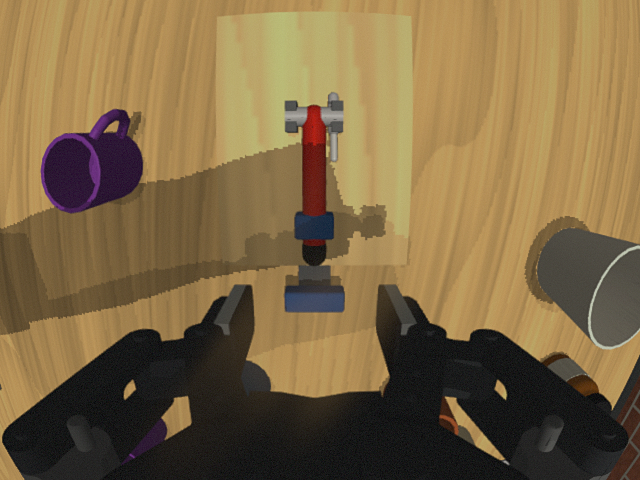

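```bash
python3 - <<'E'
from h import *
p=pose()
for uv,z in [((314.5,225),.03),((314.5,299),.028),((314.5,116),.03),((314,13),.012),((314,265),.012),((217,14),.012),((412,16),.012),((218,264),.012),((408,264),.012)]: print(uv,np.round(onz("wrist",uv,z,p),4))
E
```

```text
(314.5, 225) [0.5013 0.198  0.03  ]
(314.5, 299) [0.509  0.1389 0.028 ]
(314.5, 116) [0.4913 0.2758 0.03  ]
(314, 13) [0.4802 0.3586 0.012 ]
(314, 265) [0.5057 0.1613 0.012 ]
(217, 14) [0.4052 0.3523 0.012 ]
(412, 16) [0.5553 0.3699 0.012 ]
(218, 264) [0.4276 0.1516 0.012 ]
(408, 264) [0.5819 0.1716 0.012 ]
```

```bash
python3 -m inch '[-2,8,-60,0,0,0,60,-2,8,-100,0,0,0,60,-2,8,-125,0,0,0,60,-2,8,-133,0,0,0,60,-2,8,-133,0,0,0,60,-2,8,-133,0,0,0,60,-2,8,-133,0,0,0,10,-2,8,-133,0,0,0,10]'
python3 -m inch '[0,0,0,0,0,0,10,0,0,0,0,0,0,10,0,0,0,0,0,0,10,0,0,0,0,0,0,10,0,0,0,0,0,0,10]'
python3 look.py w2.png
```

```text
clock: 4.7
eef_pos: [0.5025, 0.1991, 0.0322]
tool_rot: [0.661, 0.75, 0.002, 0.001]
ft_force: [-4.5, -0.7, 2.6]
grip_width: 0.0275
grasp_force: 2.0
clock: 5.12
eef_pos: [0.5025, 0.1991, 0.0324]
tool_rot: [0.662, 0.75, 0.002, 0.001]
ft_force: [-2.3, 0.7, 5.1]
grip_width: 0.0266
grasp_force: 60.6
pose [0.503 0.199 0.032] [0.992 0.125 0.005] -1.0
```

View pics/w2.png

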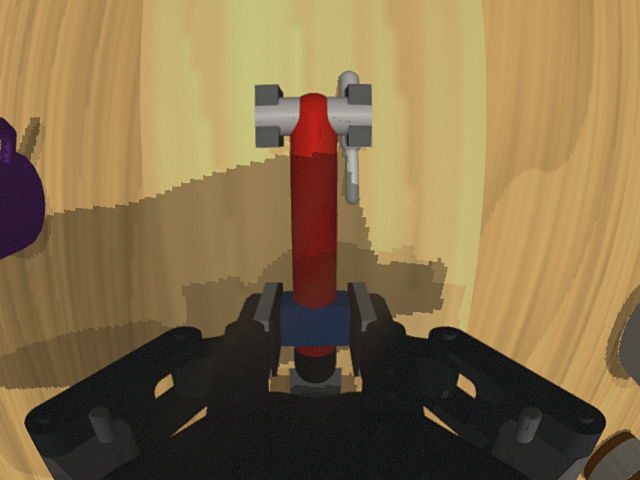

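```bash
python3 -m inch '[0,1,12,0,0,0,10,0,3,23,0,0,0,10,-1,8,34,0,0,0,10,-2,13,44,0,0,0,10,-3,21,53,0,0,0,10,-4,29,61,0,0,0,10,-5,39,68,0,0,0,10,-6,49,73,0,0,0,10]'
python3 -m inch '[-1,11,3,0,0,0,10,-3,23,5,0,0,0,10,-4,34,5,0,0,0,10,-6,46,3,0,0,0,10,-7,57,0,0,0,0,10,-8,64,-3,0,0,0,10,-8,65,-4,0,0,0,10,-8,65,-4,0,0,0,10]'
python3 look.py w3.png; python3 - <<'E'
from h import *
s=bot.camera("side");cv2.imwrite("pics/s3.png",cv2.resize(s[110:310,130:350],None,fx=2.5,fy=2.5))
E
```

```text
clock: 5.83
eef_pos: [0.4952, 0.2479, 0.1052]
tool_rot: [0.662, 0.75, 0.001, 0.001]
ft_force: [-2.1, -1.4, 5.1]
grip_width: 0.0266
grasp_force: 60.8
clock: 6.5
eef_pos: [0.4866, 0.314, 0.0999]
tool_rot: [0.661, 0.75, 0.001, -0.0]
ft_force: [-4.0, 0.7, 10.1]
grip_width: 0.0266
grasp_force: 61.3
pose [0.487 0.314 0.1  ] [0.992 0.126 0.001] -1.0
```

View pics/s3.png

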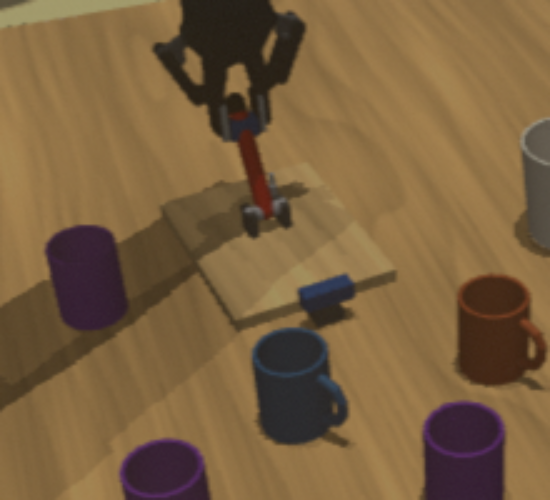

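```bash
python3 -m inch '[0,0,0,0,0,0,75,0,0,0,0,0,0,75,0,0,0,0,0,0,75,0,0,0,0,0,0,75,0,0,35,0,0,0,75,0,0,70,0,0,0,75,0,0,70,0,0,0,75,11,-40,70,0,0,0,75]'
python3 -m inch '[10,-40,0,0,0,0,75,22,-80,0,0,0,0,75,22,-120,0,0,0,0,75,22,-136,-20,0,0,0,75,22,-136,-20,0,0,0,75,22,-136,-20,0,0,0,75]'
python3 look.py w4.png easel_bar:.028 leg_grip:.097
```

```text
clock: 7.27
eef_pos: [0.4988, 0.2784, 0.171]
tool_rot: [0.658, 0.753, 0.004, 0.0]
ft_force: [1.1, -0.4, 0.3]
grip_width: 0.0641
grasp_force: 0.0
clock: 7.77
eef_pos: [0.519, 0.1349, 0.1472]
tool_rot: [0.663, 0.749, -0.001, -0.001]
ft_force: [-0.2, -0.1, -0.0]
grip_width: 0.0642
grasp_force: 0.0
pose [0.519 0.135 0.147] [ 0.993  0.122 -0.003] -1.0
easel_bar 0.97 [300 234] [0.5084 0.1364 0.028 ]
```

View pics/w4.png

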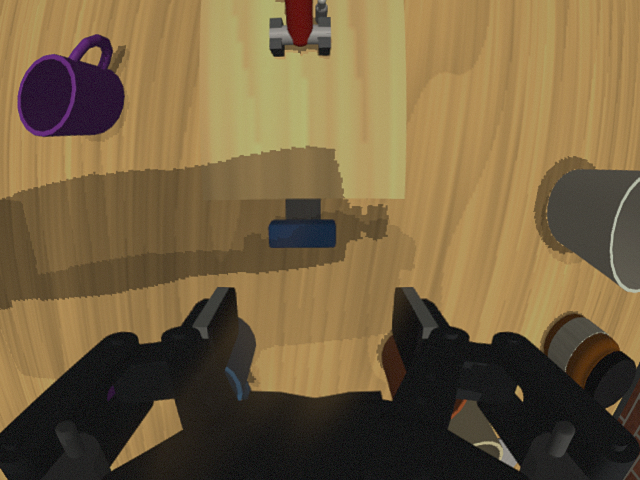

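```bash
python3 -m inch '[-10,2,-40,0,0,0,75,-10,2,-80,0,0,0,75,-10,2,-112,0,0,0,75,-10,2,-125,0,0,0,75,-10,2,-125,0,0,0,75,-10,2,-125,0,0,0,20,-10,2,-125,0,0,0,20,-10,2,-125,0,0,0,20]'
python3 -m inch '[0,0,0,0,0,0,20,0,0,0,0,0,0,20,0,0,0,0,0,0,20,0,0,0,0,0,0,20]'
python3 look.py w5.png; python3 - <<'E'
from h import *
s=bot.camera("side");cv2.imwrite("pics/s5.png",cv2.resize(s[110:310,130:350],None,fx=2.5,fy=2.5))
import math
pts=[]
for f in range(0,105,5):
    a=math.radians(f)
    if f<=90: s=223.8*math.cos(a+.1255);z=223.8*math.sin(a+.1255)
    else: b=a-math.pi/2; s=-12-16*math.cos(b)-222*math.sin(b); z=222*math.cos(b)-16*math.sin(b)
    u=222-s; print(f,np.round([-.13*u,.9915*u,z-28],0))
E
```

```text
clock: 8.58
eef_pos: [0.5108, 0.1394, 0.0248]
tool_rot: [0.661, 0.75, 0.001, 0.0]
ft_force: [-0.7, 1.0, -3.6]
grip_width: 0.0444
grasp_force: 62.0
clock: 8.92
eef_pos: [0.5107, 0.1393, 0.0247]
tool_rot: [0.661, 0.75, 0.002, 0.0]
ft_force: [-1.9, 5.1, 6.0]
grip_width: 0.0446
grasp_force: 63.0
pose [0.511 0.139 0.025] [0.992 0.125 0.003] -1.0
0 [ 0. -0.  0.]
5 [-0.  3. 19.]
10 [-1.  8. 38.]
15 [-2. 15. 57.]
20 [-3. 23. 74.]
25 [-4. 32. 91.]
30 [ -6.  43. 107.]
35 [ -7.  56. 122.]
40 [ -9.  69. 136.]
45 [-11.  84. 149.]
50 [-13. 100. 160.]
55 [-15. 117. 170.]
60 [-18. 134. 178.]
65 [-20. 152. 185.]
70 [-22. 171. 190.]
75 [-25. 190. 194.]
80 [-27. 209. 196.]
85 [-30. 229. 196.]
90 [-33. 248. 194.]
95 [-35. 267. 192.]
100 [-37. 286. 188.]
```

View pics/s5.png

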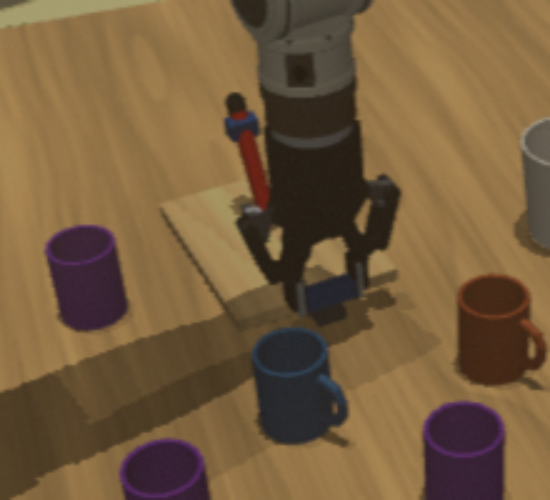

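```bash
python3 -m inch '[0,3,19,0,0,0,20,-1,8,38,0,0,0,20,-2,15,57,0,0,0,20,-3,23,74,0,0,0,20,-4,32,91,0,0,0,20,-6,43,107,0,0,0,20,-7,56,122,0,0,0,20,-9,69,136,0,0,0,20]'
python3 -m inch '[-2,15,13,0,0,0,20,-4,31,24,0,0,0,20,-6,48,34,0,0,0,20,-9,65,42,0,0,0,20,-11,83,49,0,0,0,20,-13,102,54,0,0,0,20,-16,121,58,0,0,0,20,-18,140,60,0,0,0,20]'
python3 -m inch '[-3,20,0,0,0,0,20,-6,39,-2,0,0,0,20,-7,49,-3,0,0,0,20,-8,58,-4,0,0,0,20,-9,67,-6,0,0,0,20,-9,75,-8,0,0,0,20,-10,83,-10,0,0,0,20,-11,89,-12,0,0,0,20]'
python3 - <<'E'
from h import *
s=bot.camera("side");cv2.imwrite("pics/s6.png",cv2.resize(s[10:310,60:350],None,fx=1.9,fy=1.9))
E
```

```text
clock: 9.68
eef_pos: [0.5005, 0.2056, 0.1597]
tool_rot: [0.662, 0.749, -0.002, 0.001]
ft_force: [-0.5, -0.4, -3.8]
grip_width: 0.0443
grasp_force: 62.9
clock: 10.35
eef_pos: [0.4823, 0.3469, 0.2203]
tool_rot: [0.662, 0.75, -0.001, 0.0]
ft_force: [-1.7, -0.3, -0.5]
grip_width: 0.0445
grasp_force: 63.3
clock: 11.02
eef_pos: [0.4709, 0.4376, 0.2085]
tool_rot: [0.662, 0.75, 0.001, -0.001]
ft_force: [-6.2, 3.0, 6.7]
grip_width: 0.0447
grasp_force: 64.2
```

View pics/s6.png

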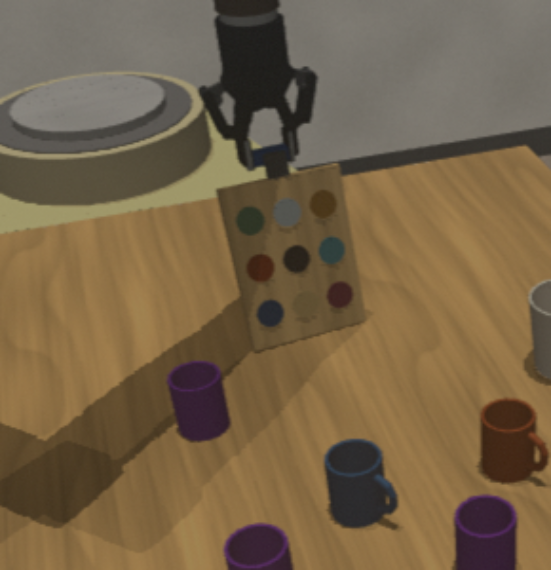

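```bash
python3 -m inch '[0,0,0,0,0,0,20,0,0,0,0,0,0,20,0,0,0,0,0,0,20,0,0,0,0,0,0,20,0,0,0,0,0,0,85,0,0,0,0,0,0,85,0,0,0,0,0,0,85,0,0,0,0,0,0,85]'
python3 -m inch '[0,0,30,0,0,0,85,0,0,60,0,0,0,85,0,-20,80,0,0,0,85,0,-50,80,0,0,0,85,10,-90,80,0,0,0,85,20,-130,80,0,0,0,85,30,-170,80,0,0,0,85,30,-170,80,0,0,0,85]'
python3 - <<'E'
from h import *
s=bot.camera("side");bot.camera("top")
cv2.imwrite("pics/s7.png",s)
for n in ["easel_bar","easel_edge","leg_grip","mug0_mid","mug0_handle","mug1_mid","mug1_handle","mug2_mid","mug3_mid","mug3_handle"]:
    t=bot.spot_point("top",n);s=bot.spot_point("side",n)
    f=lambda l:[(np.round(d["uv"]).astype(int).tolist(),round(d["confidence"],2)) for d in l if d["confidence"]>.3]
    print(n,f(t),f(s),np.round(tri(t[0]["uv"],s[0]["uv"]),3) if t and s else None)
# pads
P=[];D=[]
for d in bot.spot_point("top","pad0"):
    if d["confidence"]>.3: P.append(onz("top",d["uv"],.008))
for uv in [(442,231),(495.5,226),(448.5,282.5),(503,277)]: P.append(onz("top",uv,.008))
for d in bot.spot_point("top","dot0"):
    if d["confidence"]>.3: D.append(onz("top",d["uv"],.008))
print(np.round(P,3));print(np.round(D,3))
E
```

```text
clock: 11.73
eef_pos: [0.4724, 0.4355, 0.2069]
tool_rot: [0.662, 0.75, -0.0, 0.001]
ft_force: [0.4, 0.3, -0.5]
grip_width: 0.0727
grasp_force: 0.0
clock: 12.4
eef_pos: [0.5036, 0.2592, 0.2877]
tool_rot: [0.665, 0.747, -0.001, 0.002]
ft_force: [-0.8, 0.1, 0.7]
grip_width: 0.0722
grasp_force: 0.0
easel_bar [([345, 167], 0.34)] [([374, 259], 0.68), ([205, 95], 0.64), ([356, 186], 0.42)] [ 0.681 -0.053  0.04 ]
easel_edge [([130, 265], 0.71)] [([225, 186], 0.68), ([361, 423], 0.34)] [ 0.485  0.366 -0.003]
leg_grip [] [] None
mug0_mid [([304, 283], 0.96)] [([246, 263], 0.86)] [0.453 0.021 0.041]
mug0_handle [([323, 271], 0.84), ([438, 208], 0.48)] [([264, 272], 0.95)] [ 0.477 -0.014  0.04 ]
mug1_mid [([194, 355], 0.83), ([369, 236], 0.8), ([300, 200], 0.65), ([349, 348], 0.63)] [([197, 312], 0.97), ([316, 298], 0.96), ([329, 241], 0.77), ([166, 222], 0.67), ([392, 409], 0.5)] [ 0.323  0.3   -0.318]
mug1_handle [([171, 342], 0.91), ([322, 187], 0.71), ([371, 360], 0.7), ([348, 235], 0.69)] [([344, 250], 0.78), ([169, 207], 0.72), ([306, 278], 0.65), ([191, 331], 0.58)] [0.526 0.181 0.001]
mug2_mid [([494, 222], 0.74)] [] None
mug3_mid [([343, 166], 0.59)] [([360, 424], 0.71), ([373, 257], 0.63)] [ 0.752 -0.057 -0.513]
mug3_handle [([348, 145], 0.81)] [([397, 259], 0.71)] [ 0.729 -0.058  0.029]
[[ 0.56  -0.238  0.008]
 [ 0.471 -0.359  0.008]
 [ 0.465 -0.257  0.008]
 [ 0.577 -0.346  0.008]
 [ 0.562 -0.245  0.008]
 [ 0.574 -0.349  0.008]
 [ 0.462 -0.256  0.008]
 [ 0.475 -0.361  0.008]]
[[ 0.605 -0.239  0.008]
 [ 0.623 -0.348  0.008]
 [ 0.512 -0.244  0.008]
 [ 0.734 -0.061  0.008]
 [ 0.521 -0.352  0.008]
 [ 0.454  0.023  0.008]]
```

View pics/s7.png

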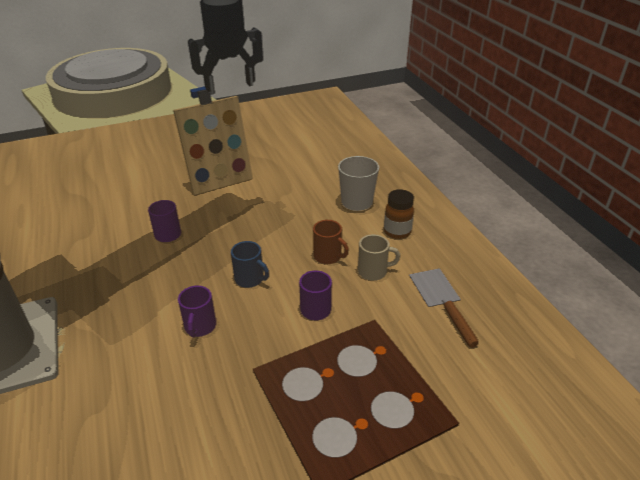

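```bash
python3 - <<'E'
from h import *
print(bot.get_obs()["joint_pos"])
print(tri((343,165),(373,257)),tri((300.5,200),(327.5,241)),tri((322,189),(345,251)))
E
```

```text
[4.87553752e-01 3.67027340e-01 2.95742811e-01 1.49943604e+00
 1.77513738e-05 1.93348789e+00]
[ 0.68303227 -0.04849854  0.04068009] [0.61688394 0.03104799 0.03862527] [ 0.63844772 -0.00957556  0.0379843 ]
```

```bash
python3 -m inch '[89,-154,-40,0,0,0.65,100,89,-154,-40,0,0,0.65,100,89,-154,-40,0,0,0.65,100,89,-154,-40,0,0,0.65,100,89,-154,-40,0,0,0.65,100,89,-154,-40,0,0,0.65,100]'
python3 -m inch '[90,-154,-60,0,0,0.66,100,90,-154,-60,0,0,0.66,100,90,-154,-60,0,0,0.66,100,90,-154,-60,0,0,0.66,100,90,-154,-60,0,0,0.66,100,90,-154,-60,0,0,0.66,100,90,-154,-60,0,0,0.66,100]'
python3 look.py w8.png mug3_mid:.035 mug3_handle:.035
```

```text
clock: 14.1
eef_pos: [0.5923, 0.1071, 0.2452]
tool_rot: [0.388, 0.922, -0.001, -0.0]
ft_force: [1.1, -0.0, -0.2]
grip_width: 0.0856
grasp_force: 0.0
clock: 14.68
eef_pos: [0.6807, -0.0439, 0.1854]
tool_rot: [0.069, 0.998, 0.0, -0.001]
ft_force: [-0.0, 0.3, 0.5]
grip_width: 0.0855
grasp_force: 0.0
pose [ 0.681 -0.044  0.185] [ 0.138  0.99  -0.   ] -1.0
mug3_mid 0.84 [312 235] [ 0.6867 -0.0463  0.035 ]
mug3_mid 0.39 [102 176] [ 0.6103 -0.2164  0.035 ]
mug3_handle 0.9 [304 286] [ 0.7284 -0.059   0.035 ]
```

View pics/w8.png

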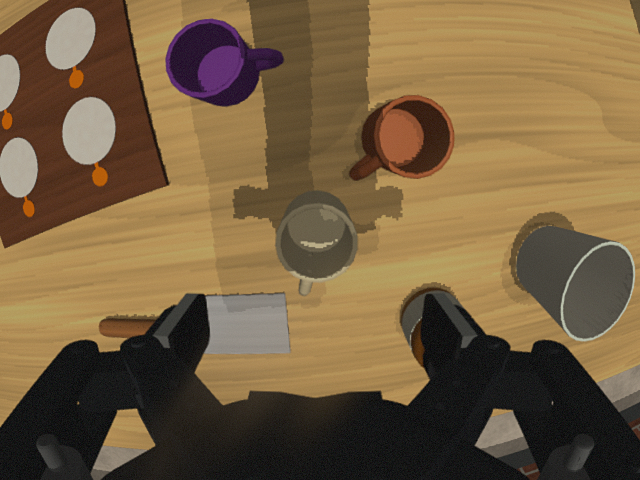

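```bash
python3 - <<'E'
from h import *
p=pose()
for uv,z in [((316,243),.07),((312,235),.035),((304,288),.036)]: print(np.round(onz("wrist",uv,z,p),4))
m=bot.silhouettes("wrist","mug3_mid")
for d in m[:1]:
    ys,xs=np.nonzero(d["mask"]);print(d["confidence"],xs.min(),xs.max(),ys.min(),ys.max())
E
```

```text
[ 0.6849 -0.0403  0.07  ]
[ 0.6878 -0.0438  0.035 ]
[ 0.7311 -0.0564  0.036 ]
0.94 275 356 190 295
```

```bash
python3 -m inch '[4,2,-40,0,0,-0.11,100,4,2,-75,0,0,-0.11,100,4,2,-110,0,0,-0.11,100,4,2,-135,0,0,-0.11,100,4,2,-145,0,0,-0.11,100,4,2,-145,0,0,-0.11,100,4,2,-145,0,0,-0.11,40,4,2,-145,0,0,-0.11,40]'
python3 -m inch '[0,0,0,0,0,0,40,0,0,0,0,0,0,40,0,0,0,0,0,0,40,0,0,20,0,0,0,40,0,0,55,0,0,0,40,0,0,90,0,0,0,40,0,0,90,0,0,0,40]'
python3 look.py w9.png mug3_handle:.12 pad0:.008 dot0:.008
```

```text
clock: 15.55
eef_pos: [0.6867, -0.0397, 0.0453]
tool_rot: [0.122, 0.992, -0.0, 0.002]
ft_force: [0.4, -1.6, 1.2]
grip_width: 0.0638
grasp_force: 1.0
clock: 16.13
eef_pos: [0.6897, -0.0401, 0.1424]
tool_rot: [0.123, 0.992, 0.001, 0.008]
ft_force: [2.1, -1.0, 0.6]
grip_width: 0.0571
grasp_force: 64.4
pose [ 0.69  -0.04   0.142] [0.243 0.97  0.003] -1.0
mug3_handle 0.94 [304 388] [ 0.7419 -0.058   0.12  ]
pad0 0.69 [18 52] [ 0.4646 -0.256   0.008 ]
pad0 0.58 [ 48 149] [ 0.5648 -0.2415  0.008 ]
pad0 0.37 [312 303] [ 0.7472 -0.0557  0.008 ]
dot0 0.95 [ 64 196] [ 0.6088 -0.2383  0.008 ]
dot0 0.72 [  3 238] [ 0.6221 -0.3357  0.008 ]
dot0 0.65 [26 94] [ 0.5084 -0.2538  0.008 ]
```

View pics/w9.png

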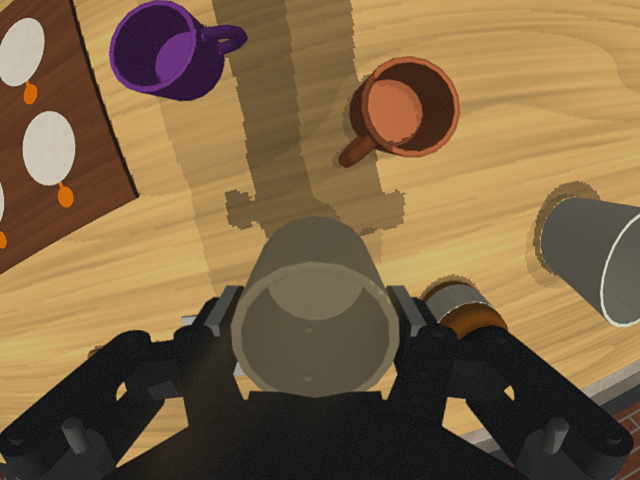

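```bash
python3 - <<'E'
from h import *
p=pose()
print(p[0])
for uv,z in [((315,328),.168),((315,328),.163)]: print(np.round(onz("wrist",uv,z,p),4))
# pads from side too, and refit
S=[(302,383.5),(358,360.5),(335,437),(393,409.5)]; T=[(442,231),(495.5,226),(448.5,282.5),(503,277)]
for s in S: print("side",np.round(onz("side",s,.008),4))
for t,s in zip(T,[S[1],S[3],S[0],S[2]]): print("tri",np.round(tri(t,s),4))
E
```

```text
[ 0.68416858 -0.03982403  0.13178058]
[ 0.6712 -0.0358  0.168 ]
[ 0.6738 -0.0365  0.163 ]
side [ 0.4648 -0.2534  0.008 ]
side [ 0.5666 -0.2431  0.008 ]
side [ 0.4782 -0.3592  0.008 ]
side [ 0.5781 -0.3475  0.008 ]
tri [ 0.5639 -0.2447  0.0104]
tri [ 0.5754 -0.3488  0.0106]
tri [ 0.4631 -0.2555  0.0112]
tri [ 0.4762 -0.3605  0.0108]
```

```bash
python3 -m inch '[-15,-40,20,0,0,0.06,40,-29,-80,20,0,0,0.12,40,-43,-120,20,0,0,0.18,40,-57,-160,20,0,0,0.24,40,-71,-200,20,0,0,0.3,40,-85,-240,20,0,0,0.36,40,-99,-280,20,0,0,0.38,40,-108,-308,0,0,0,0.38,40]'
python3 -m inch '[0,0,0,0,0,0,40,0,0,0,0,0,0,40,0,0,-30,0,0,0,40,0,0,-55,0,0,0,40,0,0,-55,0,0,0,40]'
python3 look.py w10.png mug3_handle:.06 pad0:.008 dot0:.008
```

```text
clock: 17.0
eef_pos: [0.5772, -0.3494, 0.1352]
tool_rot: [-0.067, 0.998, -0.001, 0.002]
ft_force: [1.1, -0.0, 0.1]
grip_width: 0.057
grasp_force: 64.6
clock: 17.42
eef_pos: [0.5739, -0.3423, 0.0712]
tool_rot: [-0.068, 0.998, 0.004, -0.005]
ft_force: [-2.4, 1.3, -3.3]
grip_width: 0.0568
grasp_force: 64.7
pose [ 0.574 -0.342  0.071] [-0.135  0.991  0.008] -1.0
mug3_handle 0.88 [302 386] [ 0.6183 -0.3414  0.06  ]
pad0 0.88 [311  80] [ 0.4764 -0.3568  0.008 ]
pad0 0.71 [483 266] [ 0.563  -0.2411  0.008 ]
pad0 0.6 [491  96] [ 0.4649 -0.2565  0.008 ]
dot0 0.91 [306 170] [ 0.5236 -0.3527  0.008 ]
dot0 0.9 [490 175] [ 0.5095 -0.2496  0.008 ]
dot0 0.68 [471 334] [ 0.6082 -0.236   0.008 ]
```

View pics/w10.png

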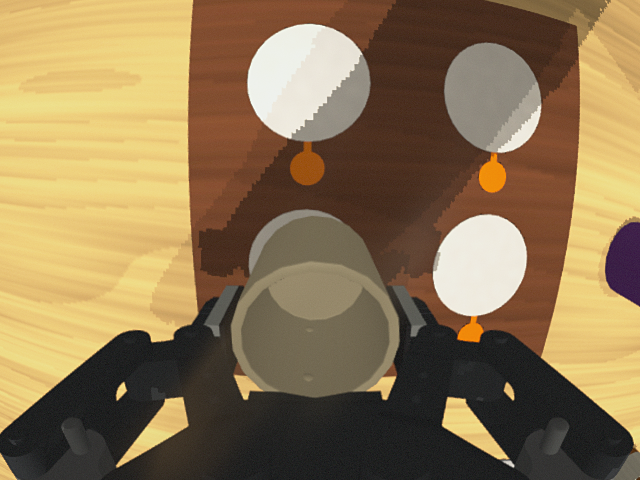

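```bash
python3 -m inch '[0,0,0,0,0,0,40,0,0,0,0,0,0,40]'
```

```text
clock: 17.78
eef_pos: [0.5786, -0.3465, 0.0803]
tool_rot: [-0.067, 0.998, -0.001, 0.001]
ft_force: [-0.0, -0.5, -0.9]
grip_width: 0.0569
grasp_force: 64.8
```

```bash
python3 -m inch '[-2,1,-15,0,0,0,40,-2,1,-22,0,0,0,40,-2,1,-26,0,0,0,40,-2,1,-27,0,0,0,40,-2,1,-27,0,0,0,40,-2,1,-27,0,0,0,40]'
python3 -m inch '[0,0,0,0,0,0,75,0,0,0,0,0,0,100,0,0,0,0,0,0,100,0,0,0,0,0,0,100,0,0,30,0,0,0,100,0,0,65,0,0,0,100,0,0,100,0,0,0,100,0,0,120,0,0,0,100]'
python3 -m inch '[0,40,0,0,0,0,100,0,80,0,0,0,0,100,-10,80,0,0,0,0,100,-10,80,0,0,0,0,100]'
python3 look.py w11.png mug3_handle:.043 mug3_mid:.043 pad0:.008 dot0:.008
```

```text
clock: 18.28
eef_pos: [0.5751, -0.345, 0.0542]
tool_rot: [-0.067, 0.998, -0.0, 0.0]
ft_force: [-5.8, 3.2, 10.9]
grip_width: 0.0572
grasp_force: 66.0
clock: 18.95
eef_pos: [0.5767, -0.346, 0.1754]
tool_rot: [-0.067, 0.998, -0.001, 0.002]
ft_force: [0.6, -0.1, 0.8]
grip_width: 0.0853
grasp_force: 0.0
clock: 19.28
eef_pos: [0.5645, -0.2631, 0.1714]
tool_rot: [-0.068, 0.998, 0.0, -0.001]
ft_force: [0.1, 0.1, 0.4]
grip_width: 0.0851
grasp_force: 0.0
pose [ 0.565 -0.263  0.171] [-0.137  0.991  0.   ] -1.0
mug3_handle 0.79 [203 288] [ 0.6191 -0.3428  0.043 ]
mug3_mid 0.57 [201 234] [ 0.5762 -0.3466  0.043 ]
pad0 0.82 [214 101] [ 0.4756 -0.3557  0.008 ]
pad0 0.78 [343 101] [ 0.4638 -0.254   0.008 ]
pad0 0.66 [343 225] [ 0.5629 -0.2394  0.008 ]
dot0 0.91 [339 158] [ 0.5094 -0.2507  0.008 ]
dot0 0.81 [341 281] [ 0.611  -0.2337  0.008 ]
dot0 0.8 [220 276] [ 0.6216 -0.3375  0.008 ]
dot0 0.61 [211 161] [ 0.5247 -0.3527  0.008 ]
```

View pics/w11.png

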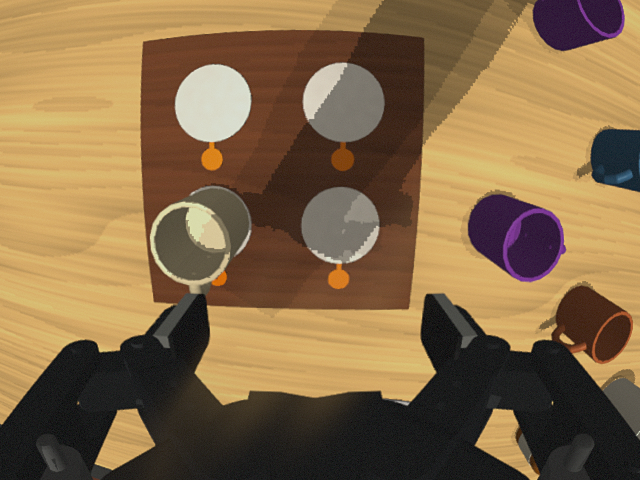

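```bash
python3 -m inch '[26,147,10,0,0,-0.6,100,26,147,10,0,0,-0.6,100,26,147,10,0,0,-0.6,100,26,147,10,0,0,-0.6,100,26,147,10,0,0,-0.6,100,26,147,10,0,0,-0.6,100]'
python3 -m inch '[26,147,0,0,0,-0.62,100,26,147,0,0,0,-0.62,100,26,147,0,0,0,-0.62,100,26,147,0,0,0,-0.62,100,26,147,0,0,0,-0.62,100,26,147,0,0,0,-0.62,100,26,147,0,0,0,-0.62,100,26,147,0,0,0,-0.62,100]'
python3 look.py w12.png mug1_handle:.035 mug1_mid:.035
```

```text
clock: 20.03
eef_pos: [0.5922, -0.1172, 0.1811]
tool_rot: [0.231, 0.973, -0.0, 0.0]
ft_force: [-0.6, 0.1, -0.4]
grip_width: 0.0856
grasp_force: 0.0
clock: 20.7
eef_pos: [0.6174, 0.0269, 0.1809]
tool_rot: [0.516, 0.857, -0.0, -0.0]
ft_force: [0.6, -0.8, 0.6]
grip_width: 0.0852
grasp_force: 0.0
pose [0.617 0.027 0.181] [ 0.884  0.467 -0.001] -1.0
mug1_handle 0.65 [189 274] [ 0.5441 -0.0552  0.035 ]
mug1_mid 0.9 [173 317] [ 0.5444 -0.1005  0.035 ]
mug1_mid 0.66 [321 222] [0.6197 0.0343 0.035 ]
mug1_mid 0.58 [ 16 179] [ 0.3413 -0.0614  0.035 ]
```

View pics/w12.png

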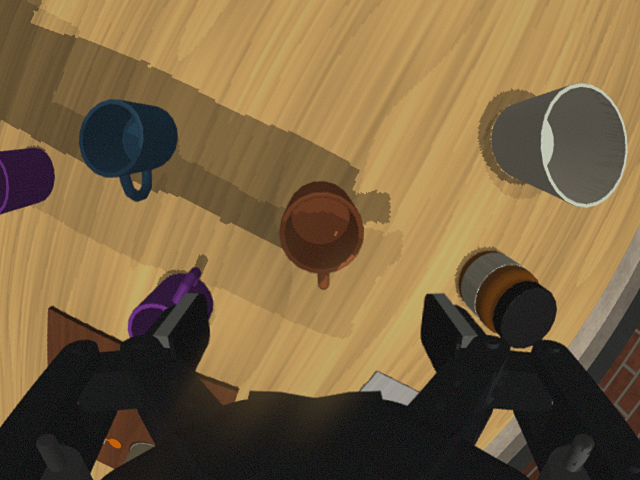

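```bash
python3 - <<'E'
from h import *
p=pose(); print(p[0],onz("wrist",(321,233),.07,p),onz("wrist",(323,283),.035,p))
E
python3 -m inch '[2,5,-40,0,0,0,100,2,5,-75,0,0,0,100,2,5,-110,0,0,0,100,2,5,-131,0,0,0,100,2,5,-140,0,0,0,100,2,5,-140,0,0,0,100,2,5,-140,0,0,0,40,2,5,-140,0,0,0,40]'
python3 -m inch '[0,0,0,0,0,0,40,0,0,0,0,0,0,40,0,0,0,0,0,0,40,0,0,20,0,0,0,40,0,0,55,0,0,0,40,0,0,90,0,0,0,40,0,0,100,0,0,0,40,0,0,100,0,0,0,40]'
```

```text
[0.6173314  0.02714551 0.18116705] [0.61905306 0.034184   0.07      ] [ 0.64454416 -0.00897257  0.035     ]
clock: 21.52
eef_pos: [0.6211, 0.0335, 0.0434]
tool_rot: [0.517, 0.856, 0.001, 0.002]
ft_force: [-0.0, 0.4, 0.6]
grip_width: 0.0641
grasp_force: 0.0
clock: 22.18
eef_pos: [0.6223, 0.034, 0.1461]
tool_rot: [0.517, 0.856, 0.003, 0.004]
ft_force: [0.7, -0.7, -1.9]
grip_width: 0.0574
grasp_force: 64.8
```

```bash
python3 -m inch '[-7,-34,20,0,0,0.12,40,-14,-68,20,0,0,0.24,40,-21,-102,20,0,0,0.36,40,-28,-136,20,0,0,0.48,40,-35,-170,20,0,0,0.6,40,-42,-204,20,0,0,0.72,40,-49,-238,20,0,0,0.84,40,-54,-262,10,0,0,0.96,40]'
python3 -m inch '[-2,-10,-10,0,0,0.1,40,-2,-11,-30,0,0,0.2,40,-2,-11,-60,0,0,0.22,40,-2,-11,-80,0,0,0.22,40,-2,-11,-80,0,0,0.22,40,-2,-11,-80,0,0,0.22,40,-2,-11,-80,0,0,0.22,40]'
python3 look.py w13.png mug1_handle:.065 pad0:.008 dot0:.008
```

```text
clock: 22.85
eef_pos: [0.5645, -0.2312, 0.1508]
tool_rot: [0.061, 0.998, -0.001, 0.0]
ft_force: [1.8, -0.2, -1.4]
grip_width: 0.0576
grasp_force: 64.9
clock: 23.43
eef_pos: [0.5635, -0.2392, 0.0713]
tool_rot: [-0.047, 0.999, 0.0, -0.0]
ft_force: [-0.5, 0.3, -1.2]
grip_width: 0.0574
grasp_force: 65.0
pose [ 0.564 -0.239  0.071] [-0.094  0.996  0.   ] -1.0
mug1_handle 0.71 [320 388] [ 0.6045 -0.2323  0.065 ]
mug1_handle 0.67 [611 272] [ 0.5376 -0.0897  0.065 ]
mug1_handle 0.52 [302  79] [ 0.4753 -0.2517  0.065 ]
pad0 0.87 [300  78] [ 0.4653 -0.2557  0.008 ]
pad0 0.57 [121  99] [ 0.4792 -0.3567  0.008 ]
dot0 0.8 [149 333] [ 0.6224 -0.3398  0.008 ]
dot0 0.73 [305 161] [ 0.5087 -0.2488  0.008 ]
dot0 0.64 [125 177] [ 0.5238 -0.3515  0.008 ]
```

```bash
python3 -m inch '[0,-2,-12,0,0,0,40,0,-2,-19,0,0,0,40,0,-2,-22,0,0,0,40,0,-2,-23,0,0,0,40,0,-2,-23,0,0,0,40,0,-2,-23,0,0,0,40]'
python3 -m inch '[0,0,0,0,0,0,75,0,0,0,0,0,0,100,0,0,0,0,0,0,100,0,0,0,0,0,0,100,0,0,30,0,0,0,100,0,0,65,0,0,0,100,0,0,100,0,0,0,100,0,0,130,0,0,0,100]'
python3 -m inch '[-20,20,0,0,0,0,100,-40,40,0,0,0,0,100,-40,40,0,0,0,0,100,-40,40,0,0,0,0,100]'
python3 look.py w14.png mug1_handle:.043 mug1_mid:.043 mug3_mid:.043 mug3_handle:.043 pad0:.008 dot0:.008
python3 - <<'E'
from h import *
s=bot.camera("side");bot.camera("top")
for n in ["mug0_mid","mug0_handle","mug3_mid","mug1_mid"]:
    t=bot.spot_point("top",n);s=bot.spot_point("side",n)
    f=lambda l:[(np.round(d["uv"]).astype(int).tolist(),round(d["confidence"],2)) for d in l if d["confidence"]>.3]
    print(n,f(t),f(s),np.round(tri(t[0]["uv"],s[0]["uv"]),3) if t and s else None)
E
```

```text
clock: 24.13
eef_pos: [0.5641, -0.2421, 0.0518]
tool_rot: [-0.047, 0.999, -0.001, 0.002]
ft_force: [-6.6, 1.0, 18.6]
grip_width: 0.0575
grasp_force: 67.4
clock: 24.8
eef_pos: [0.5634, -0.2412, 0.1795]
tool_rot: [-0.047, 0.999, 0.0, -0.0]
ft_force: [0.5, -0.3, 0.2]
grip_width: 0.0854
grasp_force: 0.0
clock: 25.13
eef_pos: [0.5221, -0.2002, 0.1777]
tool_rot: [-0.048, 0.999, 0.0, -0.001]
ft_force: [0.4, -0.6, 0.3]
grip_width: 0.0853
grasp_force: 0.0
pose [ 0.522 -0.2    0.178] [-0.095  0.995  0.001] -1.0
mug1_handle 0.78 [267 330] [ 0.6078 -0.2306  0.043 ]
mug1_handle 0.73 [483 276] [ 0.5454 -0.0581  0.043 ]
mug1_mid 0.94 [435 269] [ 0.5425 -0.1023  0.043 ]
mug1_mid 0.75 [256 278] [ 0.563  -0.2413  0.043 ]
mug1_mid 0.66 [507  30] [ 0.345  -0.0659  0.043 ]
mug1_mid 0.5 [139 210] [ 0.5178 -0.339   0.043 ]
mug3_mid 0.68 [132 280] [ 0.578  -0.3477  0.043 ]
mug3_handle 0.93 [141 328] [ 0.6225 -0.3434  0.043 ]
pad0 0.77 [254 146] [ 0.4642 -0.2547  0.008 ]
pad0 0.65 [140 160] [ 0.4805 -0.3563  0.008 ]
pad0 0.63 [142 324] [ 0.639  -0.3592  0.008 ]
dot0 0.72 [142 208] [ 0.523  -0.3536  0.008 ]
dot0 0.61 [255 202] [ 0.5104 -0.2505  0.008 ]
dot0 0.6 [158 312] [ 0.6232 -0.3407  0.008 ]
mug0_mid [([304, 285], 0.59)] [([248, 264], 0.79)] [0.452 0.021 0.039]
mug0_handle [([323, 269], 0.85)] [([268, 270], 0.75)] [ 0.481 -0.014  0.045]
mug3_mid [] [([391, 396], 0.8), ([381, 334], 0.68), ([304, 382], 0.46)] None
mug1_mid [([346, 347], 0.93), ([372, 236], 0.86), ([196, 354], 0.57)] [([315, 298], 0.96), ([359, 343], 0.65)] [ 0.441 -0.102  0.079]
```

View pics/w14.png

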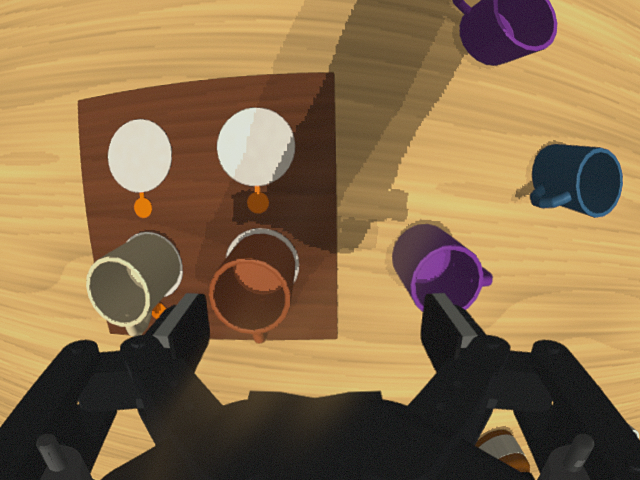

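```bash
python3 -m inch '[-12,37,0,0,0,-0.12,100,-23,74,0,0,0,-0.24,100,-35,110,0,0,0,-0.36,100,-47,147,0,0,0,-0.48,100,-58,184,0,0,0,-0.6,100,-70,221,0,0,0,-0.72,100,-70,221,0,0,0,-0.84,100,-70,221,0,0,0,-0.96,100]'
python3 -m inch '[0,0,0,0,0,-0.04,100,0,0,0,0,0,-0.04,100,0,0,0,0,0,-0.04,100]'
python3 look.py w15.png mug0_handle:.035 mug0_mid:.035
python3 - <<'E'
from h import *
for d in bot.silhouettes("wrist","mug0_mid")[:1]:
    ys,xs=np.nonzero(d["mask"]);print(xs.min(),xs.max(),ys.min(),ys.max())
    o=ys>ys.max()-8; print("handle end",xs[o].mean(),ys[o].mean())
E
```

```text
clock: 26.65
eef_pos: [0.4523, 0.0223, 0.1785]
tool_rot: [0.413, 0.911, 0.0, -0.0]
ft_force: [-0.0, -0.9, 0.1]
grip_width: 0.0854
grasp_force: 0.0
clock: 26.9
eef_pos: [0.4534, 0.0199, 0.1783]
tool_rot: [0.43, 0.903, 0.0, 0.0]
ft_force: [-0.5, -0.4, 1.0]
grip_width: 0.0855
grasp_force: 0.0
pose [0.453 0.02  0.178] [0.776 0.63  0.   ] -1.0
mug0_handle 0.88 [311 277] [ 0.476  -0.0111  0.035 ]
mug0_mid 0.76 [318 222] [0.4522 0.0259 0.035 ]
275 360 181 289
handle end 312.68831168831167 284.8051948051948
```

```bash
python3 -m inch '[0,4,-40,0,0,-0.07,100,0,4,-75,0,0,-0.07,100,0,4,-110,0,0,-0.07,100,0,4,-129,0,0,-0.07,100,0,4,-137,0,0,-0.07,100,0,4,-137,0,0,-0.07,100,0,4,-137,0,0,-0.07,40,0,4,-137,0,0,-0.07,40]'
python3 -m inch '[0,0,0,0,0,0,40,0,0,0,0,0,0,40,0,0,0,0,0,0,40,0,0,20,0,0,0,40,0,0,55,0,0,0,40,0,0,90,0,0,0,40,0,0,110,0,0,0,40,0,0,110,0,0,0,40]'
```

```text
clock: 27.77
eef_pos: [0.455, 0.0237, 0.0427]
tool_rot: [0.462, 0.887, 0.001, 0.001]
ft_force: [-0.4, -0.2, 0.1]
grip_width: 0.0637
grasp_force: 0.0
clock: 28.43
eef_pos: [0.4573, 0.024, 0.157]
tool_rot: [0.462, 0.887, 0.003, 0.005]
ft_force: [0.3, 0.3, -1.0]
grip_width: 0.0574
grasp_force: 64.7
```

```bash
python3 -m inch '[1,-34,0,0,0,0.12,40,3,-68,0,0,0,0.24,40,4,-102,0,0,0,0.36,40,6,-136,0,0,0,0.48,40,7,-170,0,0,0,0.6,40,8,-204,0,0,0,0.72,40,10,-238,0,0,0,0.84,40,11,-270,0,0,0,0.96,40]'
python3 -m inch '[0,-9,-20,0,0,0.1,40,0,-9,-50,0,0,0.16,40,0,-9,-75,0,0,0.16,40,0,-9,-83,0,0,0.16,40,0,-9,-83,0,0,0.16,40,0,-9,-83,0,0,0.16,40,0,-9,-83,0,0,0.16,40]'
python3 look.py w16.png mug0_handle:.065 pad0:.008 dot0:.008
```

```text
clock: 29.1
eef_pos: [0.4639, -0.248, 0.1508]
tool_rot: [0.015, 1.0, 0.0, 0.0]
ft_force: [0.9, 0.6, -0.8]
grip_width: 0.0576
grasp_force: 64.7
clock: 29.68
eef_pos: [0.4656, -0.2556, 0.0697]
tool_rot: [-0.062, 0.998, -0.001, 0.001]
ft_force: [0.1, -0.4, -1.3]
grip_width: 0.0575
grasp_force: 64.7
pose [ 0.466 -0.256  0.07 ] [-0.124  0.992 -0.002] -1.0
mug0_handle 0.7 [314 387] [ 0.5052 -0.2503  0.065 ]
pad0 0.79 [140 258] [ 0.4768 -0.3581  0.008 ]
dot0 0.56 [150 331] [ 0.525 -0.353  0.008]
```

```bash
python3 -m inch '[-1,0,-10,0,0,0,40,-1,0,-16,0,0,0,40,-1,0,-19,0,0,0,40,-1,0,-20,0,0,0,40,-1,0,-20,0,0,0,40,-1,0,-20,0,0,0,40]'
python3 -m inch '[0,0,0,0,0,0,75,0,0,0,0,0,0,100,0,0,0,0,0,0,100,0,0,0,0,0,0,100,0,0,30,0,0,0,100,0,0,65,0,0,0,100,0,0,100,0,0,0,100,0,0,140,0,0,0,100]'
python3 -m inch '[0,20,40,0,0,0,100,20,20,60,0,0,0,100,40,10,60,0,0,0,100,40,0,60,0,0,0,100,40,0,60,0,0,0,100]'
python3 look.py w17.png mug0_handle:.043 mug0_mid:.043 mug1_handle:.043 mug1_mid:.043 mug3_mid:.043 mug3_handle:.043 pad0:.008 dot0:.008
python3 - <<'E'
from h import *
cv2.imwrite("pics/s17.png",bot.camera("side"))
E
```

```text
clock: 30.38
eef_pos: [0.4634, -0.2553, 0.0513]
tool_rot: [-0.062, 0.998, -0.0, 0.001]
ft_force: [-7.4, 1.9, 22.8]
grip_width: 0.0572
grasp_force: 67.0
clock: 31.05
eef_pos: [0.4623, -0.2546, 0.1878]
tool_rot: [-0.062, 0.998, 0.001, -0.002]
ft_force: [0.1, -0.3, -0.6]
grip_width: 0.0854
grasp_force: 0.0
clock: 31.47
eef_pos: [0.5038, -0.2564, 0.2473]
tool_rot: [-0.062, 0.998, -0.0, -0.0]
ft_force: [-0.8, -0.3, -0.3]
grip_width: 0.0854
grasp_force: 0.0
pose [ 0.504 -0.256  0.247] [-0.123  0.992 -0.   ] -1.0
mug0_handle 0.58 [321 216] [ 0.5057 -0.2499  0.043 ]
mug0_mid 0.87 [323 168] [ 0.4618 -0.2537  0.043 ]
mug1_handle 0.97 [492  48] [ 0.3172 -0.1076  0.043 ]
mug1_handle 0.61 [324 320] [ 0.6106 -0.2335  0.043 ]
mug1_mid 0.85 [528  84] [ 0.3425 -0.0625  0.043 ]
mug1_mid 0.56 [461 273] [ 0.5447 -0.1015  0.043 ]
mug3_mid 0.55 [216 277] [ 0.5789 -0.3452  0.043 ]
mug3_handle 0.65 [217 314] [ 0.6191 -0.3425  0.043 ]
pad0 0.57 [219 173] [ 0.4805 -0.3567  0.008 ]
dot0 0.74 [220 217] [ 0.5261 -0.3528  0.008 ]
dot0 0.72 [321 216] [ 0.5123 -0.2489  0.008 ]
dot0 0.57 [227 303] [ 0.6226 -0.3397  0.008 ]
```

View pics/w17.png

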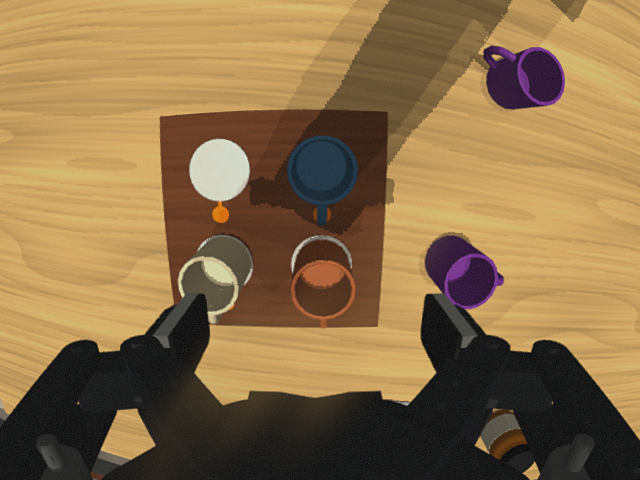

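View pics/s17.png

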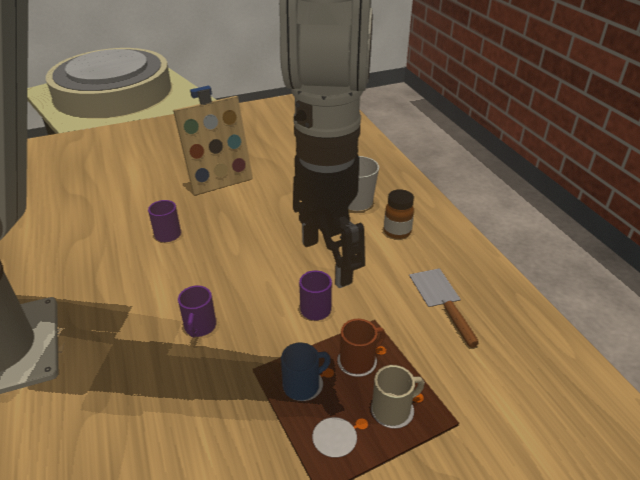

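```bash
python3 -c "
from workcell import bot
print(bot.job_done())"
```

```text
the job is handed in; nothing more can be done
None
```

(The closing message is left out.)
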